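# Find the rocking tub lid and press it home

### The job

One of the four identical lids on the parts tubs is not on properly: press on the short ends of the lids with a fingertip until you find the one that rocks, then push that lid down at its middle until it sits fully home and level. Only touch and press: pick nothing up, and leave the tubs and everything else on the bench standing where they are.

Things in the scene. Friction and masses are not known exactly. Their poses are not given: they have to be found in the camera images.
- lid_a (a point): centre of the upper face of tub a's lid, 45 to 65 mm above the bench (tub heights differ). The four grey lids are identical: flat, 112 x 78 x 5 mm, with a 17 mm skirt that hides the seam and two round black thumb marks, 22 mm wide, at x = +-36 mm near the short ends. x: along the long side, y: the short side, z: up out of the lid; moves with the lid
- rock_a (a joint): rock of tub a's lid about its short (y) axis, rad, 0 at the start; positive: the end on the lid's +x side is down. A sound lid stays within 0.01. On the one loose lid a push of 2 to 5 N on a thumb mark tips that end down about 4 mm (0.1 rad), and it stays tipped when let go
- seat_a (a joint): how far tub a's lid as a whole has gone down, m, 0 as found. A sound lid is home already and gives less than 1 mm. The loose lid stands 5 mm too high: pushed near its centre with more than 8 N (12 to 16 N is ample) it slides 5 mm down to a hard stop, levels itself and stays; pushed at an end it only rocks
- tub_a: green plastic body of tub a, 100 x 68 mm, about 0.5 kg, loose, upright on the bench; origin at the centre of its underside, x along its long side; squarely below its lid
- lid_b (a point): centre of the upper face of tub b's lid, 45 to 65 mm above the bench (tub heights differ). The four grey lids are identical: flat, 112 x 78 x 5 mm, with a 17 mm skirt that hides the seam and two round black thumb marks, 22 mm wide, at x = +-36 mm near the short ends. x: along the long side, y: the short side, z: up out of the lid; moves with the lid
- rock_b (a joint): rock of tub b's lid about its short (y) axis, rad, 0 at the start; positive: the end on the lid's +x side is down. A sound lid stays within 0.01. On the one loose lid a push of 2 to 5 N on a thumb mark tips that end down about 4 mm (0.1 rad), and it stays tipped when let go
- seat_b (a joint): how far tub b's lid as a whole has gone down, m, 0 as found. A sound lid is home already and gives less than 1 mm. The loose lid stands 5 mm too high: pushed near its centre with more than 8 N (12 to 16 N is ample) it slides 5 mm down to a hard stop, levels itself and stays; pushed at an end it only rocks
- tub_b: green plastic body of tub b, 100 x 68 mm, about 0.5 kg, loose, upright on the bench; origin at the centre of its underside, x along its long side; squarely below its lid
- lid_c (a point): centre of the upper face of tub c's lid, 45 to 65 mm above the bench (tub heights differ). The four grey lids are identical: flat, 112 x 78 x 5 mm, with a 17 mm skirt that hides the seam and two round black thumb marks, 22 mm wide, at x = +-36 mm near the short ends. x: along the long side, y: the short side, z: up out of the lid; moves with the lid
- rock_c (a joint): rock of tub c's lid about its short (y) axis, rad, 0 at the start; positive: the end on the lid's +x side is down. A sound lid stays within 0.01. On the one loose lid a push of 2 to 5 N on a thumb mark tips that end down about 4 mm (0.1 rad), and it stays tipped when let go
- seat_c (a joint): how far tub c's lid as a whole has gone down, m, 0 as found. A sound lid is home already and gives less than 1 mm. The loose lid stands 5 mm too high: pushed near its centre with more than 8 N (12 to 16 N is ample) it slides 5 mm down to a hard stop, levels itself and stays; pushed at an end it only rocks
- tub_c: green plastic body of tub c, 100 x 68 mm, about 0.5 kg, loose, upright on the bench; origin at the centre of its underside, x along its long side; squarely below its lid
- lid_d (a point): centre of the upper face of tub d's lid, 45 to 65 mm above the bench (tub heights differ). The four grey lids are identical: flat, 112 x 78 x 5 mm, with a 17 mm skirt that hides the seam and two round black thumb marks, 22 mm wide, at x = +-36 mm near the short ends. x: along the long side, y: the short side, z: up out of the lid; moves with the lid
- rock_d (a joint): rock of tub d's lid about its short (y) axis, rad, 0 at the start; positive: the end on the lid's +x side is down. A sound lid stays within 0.01. On the one loose lid a push of 2 to 5 N on a thumb mark tips that end down about 4 mm (0.1 rad), and it stays tipped when let go
- seat_d (a joint): how far tub d's lid as a whole has gone down, m, 0 as found. A sound lid is home already and gives less than 1 mm. The loose lid stands 5 mm too high: pushed near its centre with more than 8 N (12 to 16 N is ample) it slides 5 mm down to a hard stop, levels itself and stays; pushed at an end it only rocks
- tub_d: green plastic body of tub d, 100 x 68 mm, about 0.5 kg, loose, upright on the bench; origin at the centre of its underside, x along its long side; squarely below its lid
- mug: white mug, 80 mm across, 90 mm high, handle to its +y; origin at the centre of its underside. Bystander: leave it alone
- screwdriver: screwdriver 170 mm long lying on the bench, handle towards its -x; origin near the middle of its length. Bystander: leave it alone
- dial: loose metal dial knob, 32 mm across, 22 mm high; origin at the centre of its underside. Bystander: leave it alone
- glue: small dark bottle, 30 mm across, 55 mm high; origin at the centre of its underside. Bystander: leave it alone
- bin: open green bin 90 x 130 mm, 60 mm high; origin at the centre of its underside. Bystander: leave it alone
- wrench: steel wrench 180 mm long lying on the bench along its x axis; origin near the middle of its length. Bystander: leave it alone
- jar: jar with a metal cap, 60 mm across, 75 mm high; origin at the centre of its underside. Bystander: leave it alone
Mind the look-alikes: they are no part of the job. Leave any red or yellow look-alike of the tub_c alone.

How it is judged:
On the way, in this order (a step that is already met when the one before it is completed fails the run):
1. the loose lid has been found: pressed at an end, it has rocked (by more than 0.05 rad) and is not yet home ((((value of joint rock_a above 0.05 rad or value of joint rock_a below -0.05 rad) and value of joint seat_a below 0.0035 m) or ((value of joint rock_b above 0.05 rad or value of joint rock_b below -0.05 rad) and value of joint seat_b below 0.0035 m) or ((value of joint rock_c above 0.05 rad or value of joint rock_c below -0.05 rad) and value of joint seat_c below 0.0035 m) or ((value of joint rock_d above 0.05 rad or value of joint rock_d below -0.05 rad) and value of joint seat_d below 0.0035 m))), for 0.05 s.
2. the loose lid is home: more than 4 mm down, and all lids level within 0.025 rad (sound lids cannot go down) (value of joint any of seat_a, seat_b, seat_c, seat_d above 0.004 m and value of joint rock_a between -0.025 and 0.025 rad and value of joint rock_b between -0.025 and 0.025 rad and value of joint rock_c between -0.025 and 0.025 rad and value of joint rock_d between -0.025 and 0.025 rad), for 0.2 s.
At the end, for the whole second after the job is handed in: The loose lid is home (4 mm or more down, level within 0.025 rad) and at rest, every tub stands upright within 30 mm of where it was, and every bystander is within 40 mm of where it was (all of step 2 and velocity of joint each of seat_a, seat_b, seat_c, seat_d below 0.005 m/s and distance of each of tub_a, tub_b, tub_c, tub_d from where it was at the start of the episode below 0.03 m and angle between each of tub_a, tub_b, tub_c, tub_d's own z axis and vertical below 0.05 rad and linear speed of each of tub_a, tub_b, tub_c, tub_d below 0.02 m/s and distance of each of mug, screwdriver, dial, glue, bin, wrench, jar from where it was at the start of the episode below 0.04 m); the robot touches nothing.
It fails at once if a tub is lifted by more than 10 mm, or shoved more than 30 mm, or tipped (height (world z) of any of tub_a, tub_b, tub_c, tub_d above 0.01 m or distance of any of tub_a, tub_b, tub_c, tub_d from where it was at the start of the episode above 0.03 m or angle between any of tub_a, tub_b, tub_c, tub_d's own z axis and vertical above 0.25 rad).
It fails at once if a bystander is picked up or moved by more than 40 mm (distance of any of mug, screwdriver, dial, glue, bin, wrench, jar from where it was at the start of the episode above 0.04 m).
It also fails if it takes over 45 s, if anything falls off the work surface, if the arm or the gripper's body presses on something with over 40 N, if the wrist force passes 120 N, or if a joint passes its speed limit or range.

### The arm

A 6-joint arm with a two-finger parallel gripper is mounted at the origin on the work surface. World frame = base frame: x ahead of the robot, y to its left, z up, the work surface at z = 0. Lengths are in m, angles in rad, forces in N, time in s.
With the tool pointing down it reaches from about 0.275 to 0.75 m from the base axis. Payload 10.2 kg.
Tool frame: the origin (TCP) lies midway between the tips of the shut fingers; the grasp point (between the pads) lies 19 mm behind it (env.hold_point_z is the distance from the TCP to the grasp point, in m); x points along the fingers, z is the direction in which the jaws open and shut, and the axes are right-handed (so a half turn about x gives the same grasp; the last joint's range is limited). The gripper opens to 85 mm and grips with 20 to 120 N. Pads are 22 mm wide; open, the fingers measure 114 mm over their backs; the gripper's body (76 mm by 85 mm) begins 54 mm behind the grasp point. The pads swing forward as they close: fully open they stand 13 mm farther back than shut.
Start: joints at [-1.453, 0.313, 1.498, -0, 1.331, -0.223], TCP at [0.175, -0.495, 0.21] pointing down, gripper open.
Joint ranges: [-2.94, 2.94], [-0.97, 2.17], [0.19, 2.56], [-1.23, 4.37], [0.02, 3.11], [-2.88, 2.88]. Speed limits (rad/s): [2.39, 2.39, 3.01, 3.14, 3.14, 3.14].

### API

Orientations are given as a unit quaternion [x, y, z, w].
In Python, from bench import env, kinematics, monitor, eyes, job gives the robot as it stands. The module is installed in compiled form; this text tells all that it offers. Calls block until the motion is done:
- env.reach(position, orientation): joint-space move of the TCP to a pose.
- env.movel(position, velocity=0.15, frame=None, guard=None): straight line of the TCP; frame=None keeps the orientation; velocity is the mean speed in m/s. With guard (N) it stops when the force on the tool has changed by that much, and returns True; else False.
- env.set_joints(angles): joint-space move.
- env.release() and env.close_gripper(effort=None): open the fingers fully, or close them until they stop; effort is the grip in N (None keeps the last).
- env.hold(seconds).
- kinematics.ik(position, orientation): joint angles nearest the present ones, or None.
- monitor.sense(): the state.
- eyes.grab_frame(name): name is "scene" or "top" or "wrist"; returns a dict with "frame" (400x640x3 uint8, red, green, blue), "mtx" (3x3 intrinsics, pixels), "view" (4x4, takes a point from world to camera coordinates). Camera axes: x right, y down, z forward; pixel columns grow to the right and rows downward; lengths in m; the calibration is good to about 2 mm. A picture is of the moment at which its call begins. There is no depth.
A pose or a line that the arm cannot do raises env.MotionError and nothing moves.
- job.hand_in(): hands the job in, once; it reports no verdict.
The state is a dict: "clock": time; "joints": joint angles; "qvel": joint speeds; "joint_efforts": joint torques, N m; "position": TCP position; "ee_rot": TCP orientation; "contact_force": force on the tool from outside, world axes, zero at the start; "ft_torque": the same for the moment, N m; "finger_gap": opening from 0.0 (shut) to 1.0 (fully open).
Only numpy, scipy, OpenCV 4.12 (cv2) and the standard library are available. Lean on these libraries where they do the work, as an engineer would, in place of code of your own. Each camera call takes 0.05 s, during which the arm holds its last target.

## Working session

There is one attempt and no reset: what is moved stays moved. The work goes in short steps, each a Python script; the robot and the scene stay as the last script left them, time stands still between calls to the robot, and variables do not carry over. Pictures are saved under pics/ and viewed, and the job is handed in when it is done.

```bash
mkdir -p pics
python3 - <<'E'
from bench import env, kinematics, monitor, eyes, job
import cv2,numpy as np
for n in ["scene","top"]:
    f=eyes.grab_frame(n); cv2.imwrite(f"pics/{n}0.png",f["frame"][:,:,::-1]); np.savez(f"pics/{n}0.npz",**f)
    print(n,f["mtx"].tolist(),np.round(f["view"],3).tolist())
s=monitor.sense(); print(s["clock"],s["position"],s["ee_rot"],s["contact_force"],s["finger_gap"])
E
```

```text
scene [[494.7340771822256, 0.0, 314.1957465433682], [0.0, 494.7340771822256, 204.80648688375857], [0.0, 0.0, 1.0]] [[-0.869, 0.495, 0.009, 0.437], [0.307, 0.553, -0.774, -0.092], [-0.389, -0.67, -0.633, 1.621], [0.0, 0.0, 0.0, 1.0]]
top [[432.18004210984185, 0.0, 318.06732853495754], [0.0, 432.18004210984185, 196.58749495747065], [0.0, 0.0, 1.0]] [[-0.024, -1.0, -0.013, 0.025], [-0.99, 0.026, -0.138, 0.475], [0.138, 0.01, -0.99, 1.496], [0.0, 0.0, 0.0, 1.0]]
0.1 [ 0.17542629 -0.49455191  0.20928356] [ 0.40829517  0.57781856 -0.40766595  0.57726011] [-0.34152307  0.2649196   0.70473294] 1.002994461050269
```

View pics/scene0.png

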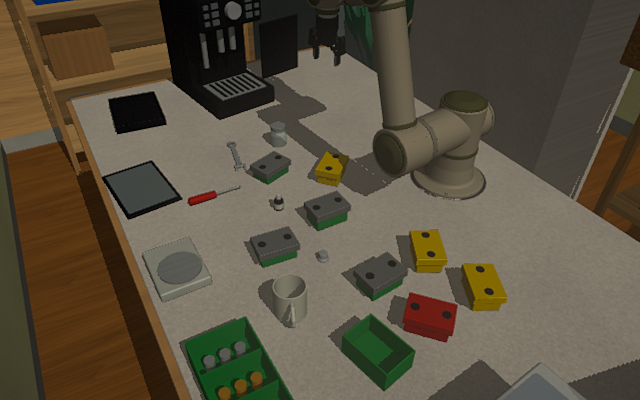

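View pics/top0.png

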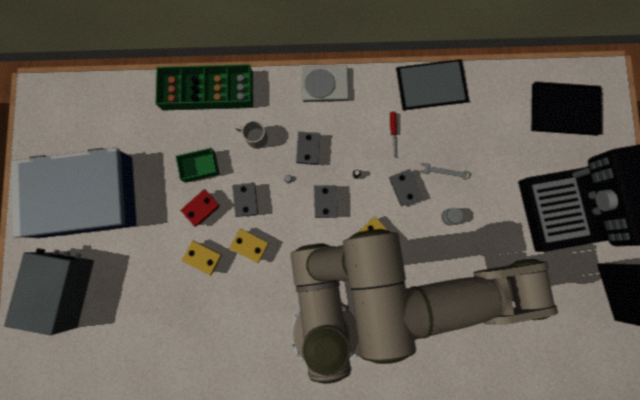

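The top view shows four grey lids with green bodies, at about (309,148), (246,199), (326,201) and (407,188). The yellow and red ones are look-alikes. Next I'll triangulate the thumb marks from both views.

```bash
cat > h.py <<'E'
import cv2,numpy as np
def marks(f,rois):
    g=cv2.cvtColor(f["frame"],cv2.COLOR_RGB2GRAY); out=[]
    for (u,v,r) in rois:
        up=cv2.resize(g[v-r:v+r,u-r:u+r],None,fx=8,fy=8,interpolation=cv2.INTER_CUBIC)
        hs=[]
        t=0.5*np.percentile(up,50)
        n,l,st,c=cv2.connectedComponentsWithStats((up<45).astype(np.uint8))
        for i in range(1,n): hs.append(((c[i]-3.5)/8+[u-r,v-r],st[i,4]/64,st[i,2:4]/8))
        out.append(hs)
    return out
def ray(f,p):
    V=f["view"];R=V[:3,:3];o=-R.T@V[:3,3]
    d=R.T@np.linalg.inv(f["mtx"])@[p[0],p[1],1]; return o,d/np.linalg.norm(d)
def plane(f,p,z):
    o,d=ray(f,p); return o+d*(z-o[2])/d[2]
def tri(fa,pa,fb,pb):
    oa,da=ray(fa,pa);ob,db=ray(fb,pb)
    s=np.linalg.lstsq(np.c_[da,-db],ob-oa,rcond=None)[0]
    A=oa+da*s[0];B=ob+db*s[1]; return (A+B)/2,np.linalg.norm(A-B)
E
python3 - <<'E'
from h import *
T=dict(np.load("pics/top0.npz"));S=dict(np.load("pics/scene0.npz"))
for n,f,R in [("top",T,[(309,148,17),(246,199,17),(326,201,17),(407,188,20)]),("scene",S,[(275,246,26),(380,275,28),(327,208,24),(270,166,22)])]:
    for hs in marks(f,R):
        print(n)
        for c,a,wh in hs:
            if a>4: print(np.round(c,1),round(a,1),wh,np.round(plane(f,c,.055),3))
a=cv2.resize(T["frame"][120:230,220:440,::-1],None,fx=3.6,fy=3.6,interpolation=cv2.INTER_CUBIC);cv2.imwrite("pics/tc.png",a)
b=cv2.resize(S["frame"][140:310,230:420,::-1],None,fx=3.5,fy=3.5,interpolation=cv2.INTER_CUBIC);cv2.imwrite("pics/sc.png",b)
E
```

```text
top
[308.2 137. ] 31.0 [6.25 6.25] [0.687 0.043 0.055]
[306.8 156.8] 31.1 [6.5 6. ] [0.615 0.049 0.055]
[313.9 162.9] 4.6 [6.875 0.875] [0.592 0.024 0.055]
top
[243.1 188.8] 31.4 [6.25 6.5 ] [0.507 0.275 0.055]
[245.2 209.1] 31.4 [6.375 6.5  ] [0.435 0.267 0.055]
top
[324.7 190.4] 32.9 [6.75 6.5 ] [ 0.493 -0.011  0.055]
[325.3 211. ] 34.2 [6.625 6.625] [ 0.421 -0.011  0.055]
top
[401.6 177.3] 33.6 [7.125 6.375] [ 0.533 -0.281  0.055]
[409.6 196.2] 33.7 [6.75 6.75] [ 0.465 -0.305  0.055]
scene
[286.9 236.2] 30.0 [7.625 5.125] [0.617 0.052 0.055]
[254.8 250.4] 27.3 [ 9.25  21.375] [0.713 0.059 0.055]
[261.4 243.9] 32.2 [7.875 5.25 ] [0.688 0.046 0.055]
[261.  263.8] 5.0 [2.875 4.625] [0.719 0.11  0.055]
scene
[391.5 263.1] 37.7 [8.25 6.  ] [0.433 0.267 0.055]
[356.3 275.4] 14.3 [7.125 6.25 ] [0.533 0.259 0.055]
[369.4 275.4] 42.0 [8.25  6.375] [0.505 0.274 0.055]
[365.1 288.7] 137.2 [16.75 22.25] [0.539 0.304 0.055]
scene
[337.6 199.2] 23.8 [7.125 4.375] [ 0.416 -0.017  0.055]
[311.1 217.3] 109.0 [14.25  27.375] [0.523 0.016 0.055]
[316. 207.] 25.4 [7.25  4.625] [ 0.489 -0.016  0.055]
scene
[277.7 156.8] 17.0 [6.25  3.375] [ 0.47  -0.298  0.055]
[262.1 166.5] 17.8 [6.375 3.625] [ 0.537 -0.273  0.055]
[259.4 177.9] 46.8 [15.25  11.625] [ 0.57  -0.222  0.055]
```

View pics/tc.png

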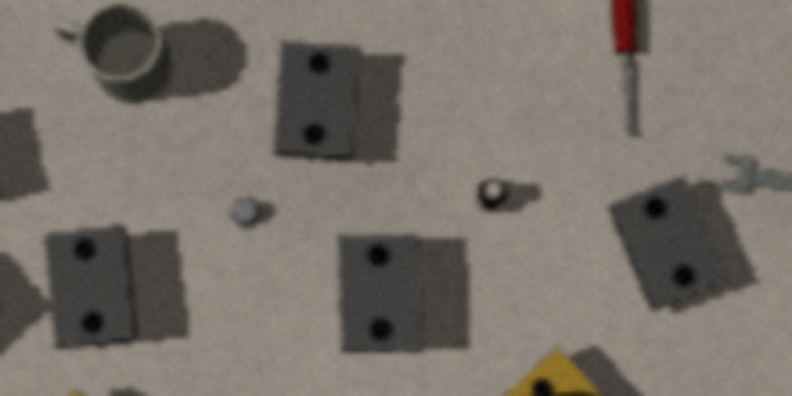

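View pics/sc.png

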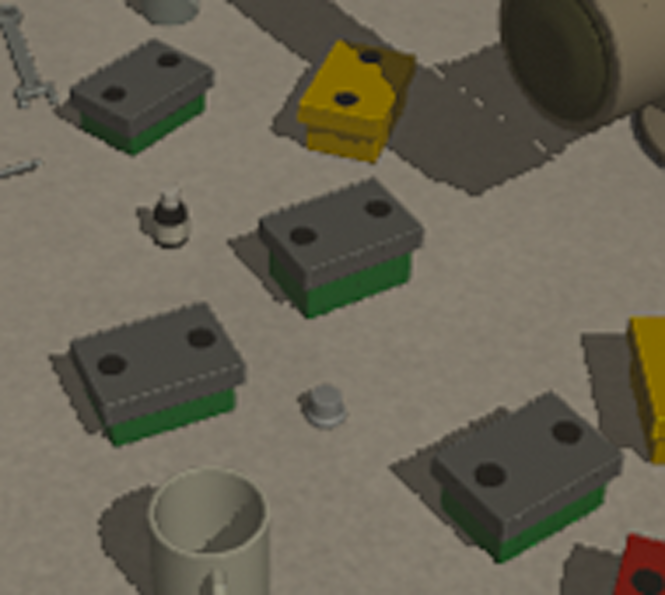

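```bash
cat >> h.py <<'E'
LIDS={ # far mark top, near mark top, far scene, near scene
"1":((308.2,137.),(306.8,156.8),(261.4,243.9),(286.9,236.2)),
"2":((243.1,188.8),(245.2,209.1),(369.4,275.4),(391.5,263.1)),
"3":((324.7,190.4),(325.3,211.),(316.,207.),(337.6,199.2)),
"4":((401.6,177.3),(409.6,196.2),(262.1,166.5),(277.7,156.8))}
def lids():
    T=dict(np.load("pics/top0.npz"));S=dict(np.load("pics/scene0.npz"));o={}
    for k,(tf,tn,sf,sn) in LIDS.items():
        F,e1=tri(T,tf,S,sf);N,e2=tri(T,tn,S,sn); o[k]=(F,N,e1,e2)
    return o
from scipy.spatial.transform import Rotation as Ro
Q0=Ro.from_quat([0.408,0.5775,-0.408,0.5775])
def quat(p):
    return (Ro.from_euler('z',np.arctan2(p[1],p[0])-np.arctan2(-.4946,.1754))*Q0).as_quat()
E
python3 - <<'E'
from h import *
from bench import kinematics
print(np.round(Q0.as_matrix(),2).tolist())
for k,(F,N,e1,e2) in lids().items():
    print(k,np.round(F,4),np.round(N,4),"gap",np.round([e1,e2],4),"sep",round(np.linalg.norm(F-N),4))
    for p in (F,N): 
        print(kinematics.ik([p[0],p[1],.15],quat(p)), kinematics.ik([p[0],p[1],.04],quat(p)) is not None)
E
```

```text
[[0.0, 0.94, 0.33], [0.0, 0.33, -0.94], [-1.0, 0.0, 0.0]]
1 [0.6874 0.0429 0.0524] [0.6156 0.0493 0.0525] gap [0.0007 0.0003] sep 0.0721
[-1.07308825e-01  7.29583821e-01  1.00081890e+00 -4.44089210e-16
  1.41118994e+00 -1.69544901e-01] True
[-1.09570041e-01  5.63725075e-01  1.28211089e+00 -4.44089210e-16
  1.29575669e+00 -1.89320780e-01] True
2 [0.5061 0.2747 0.0559] [0.4343 0.2675 0.056 ] gap [0.0008 0.001 ] sep 0.0721
[ 2.93925629e-01  4.73847520e-01  1.42513041e+00 -4.44089210e-16
  1.24261473e+00 -2.03219884e-01] True
[ 3.21982448e-01  3.36001803e-01  1.62950695e+00 -4.44089210e-16
  1.17608390e+00 -2.29885553e-01] True
3 [ 0.4923 -0.0107  0.0605] [ 0.4202 -0.0109  0.0607] gap [0.0007 0.0005] sep 0.072
[-2.60171028e-01  2.98981018e-01  1.68099665e+00 -4.44089210e-16
  1.16161499e+00 -2.38315586e-01] True
[-3.06246324e-01  1.45161385e-01  1.87788795e+00 -4.44089210e-16
  1.11854332e+00 -2.80165611e-01] True
4 [ 0.5337 -0.2822  0.0482] [ 0.466  -0.3066  0.049 ] gap [0.0005 0.0001] sep 0.0719
[-6.80255515e-01  5.33486183e-01  1.33102547e+00 -4.44089210e-16
  1.27708101e+00 -1.93721194e-01] True
[-7.91953740e-01  4.35844242e-01  1.48337379e+00 -4.44089210e-16
  1.22237462e+00 -2.09880464e-01] True
```

Mark separations are 72 mm as specified, heights are 48 to 61 mm, and ray gaps are under 1 mm. That's good enough to act on. I'll start with lid 4, at the near end.

```bash
cat >> h.py <<'E'
from bench import env, kinematics, monitor, eyes, job
def st(): 
    s=monitor.sense(); return s["clock"],s["position"],s["contact_force"]
def press(p,name,g1=1.5,g2=4.5,depth=.008,hop=.03):
    p=np.array(p); q=quat(p)
    env.reach([p[0],p[1],p[2]+hop],q)
    h=env.movel([p[0],p[1],p[2]+.006],velocity=.08,guard=8)
    if h: print("early contact!")
    r1=env.movel([p[0],p[1],p[2]-.008],velocity=.02,guard=g1); c,x1,f1=st()
    r2=env.movel([p[0],p[1],x1[2]-depth],velocity=.015,guard=g2); c,x2,f2=st()
    print(name,"touch",r1,round(x1[2]-p[2],4),np.round(f1,1),"press",r2,"gave mm",round(1000*(x1[2]-x2[2]),2),np.round(f2,1),"t",round(c,1))
    return x1,x2
def up(z=.13):
    x=st()[1]; env.movel([x[0],x[1],z],velocity=.15)
E
python3 - <<'E'
from h import *
L=lids(); env.close_gripper(20)
F,N,_,_=L["4"]
env.reach([N[0],N[1],.13],quat(N)); print(st())
press(N,"4near"); up(.10); print(st()[0])
E
```

```text
(2.2, array([ 0.46555988, -0.30759839,  0.13030641]), array([ 0.88125438, -0.47469403, -0.52500183]))
4near touch False -0.0079 [-0.5 -0.6 -0.2] press False gave mm 7.99 [ 0.4  0.7 -0. ] t 4.5
5.1
```

Run:
```python
from h import *
for n in ["scene","top","wrist"]:
    f=eyes.grab_frame(n); cv2.imwrite(f"pics/{n}1.png",f["frame"][:,:,::-1]); np.savez(f"pics/{n}1.npz",**f)
s=monitor.sense();print(s["position"],s["finger_gap"],s["clock"])
```

```text
[ 0.465643   -0.30622442  0.09884558] 0.0024942700866064154 5.25
```

View pics/scene1.png

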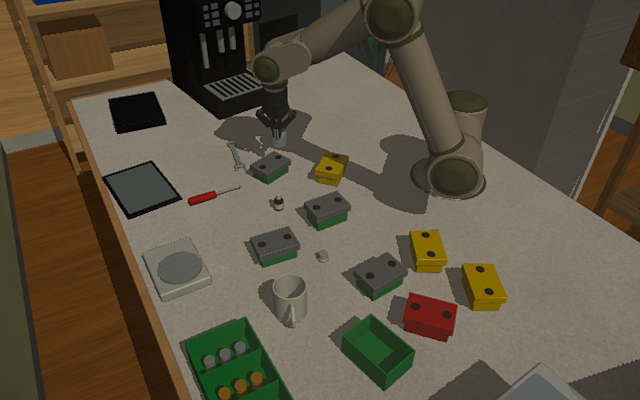

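View pics/wrist1.png

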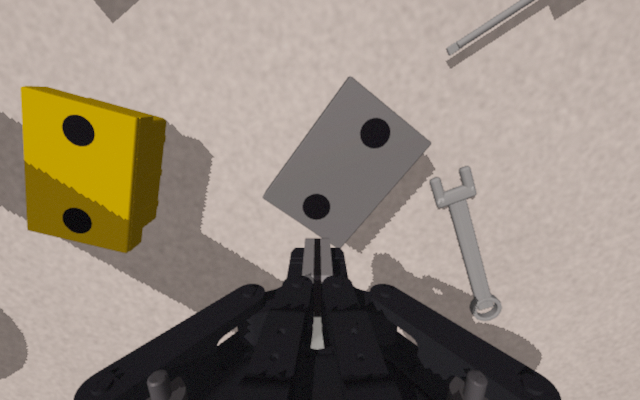

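Run:
```python
from h import *
L=lids()
def proj(f,p):
    c=f["view"]@np.r_[p,1]; return np.round((f["mtx"]@(c[:3]/c[2]))[:2],1)
tcp=np.array([0.465643,-0.30622442,0.09884558])
for n in ["scene","top","wrist"]:
    f=dict(np.load(f"pics/{n}1.npz")); print(n,"tcp",proj(f,tcp),"marks4",proj(f,L["4"][0]),proj(f,L["4"][1]),"cam",np.round(ray(f,(0,0))[0],3))
f=dict(np.load("pics/top0.npz"));print("jar",plane(f,(454,215),.07))
a=dict(np.load("pics/scene1.npz"))["frame"][90:200,200:360,::-1];a=cv2.resize(a,None,fx=4.5,fy=4.5,interpolation=cv2.INTER_CUBIC);cv2.imwrite("pics/s1c.png",a)
a=dict(np.load("pics/top1.npz"))["frame"][120:260,330:520,::-1];a=cv2.resize(a,None,fx=4,fy=4,interpolation=cv2.INTER_CUBIC);cv2.imwrite("pics/t1c.png",a)
```

```text
scene tcp [277.3 143.8] marks4 [262.  166.5] [277.7 156.8] cam [1.038 0.92  0.95 ]
top tcp [412.4 194.3] marks4 [401.6 177.4] [409.6 196.2] cam [ 0.264 -0.002  1.547]
wrist tcp [317.3 235.2] marks4 [376.8 132.9] [318.  206.7] cam [ 0.511 -0.237  0.263]
jar [ 0.39449921 -0.45013394  0.07      ]
```

View pics/s1c.png

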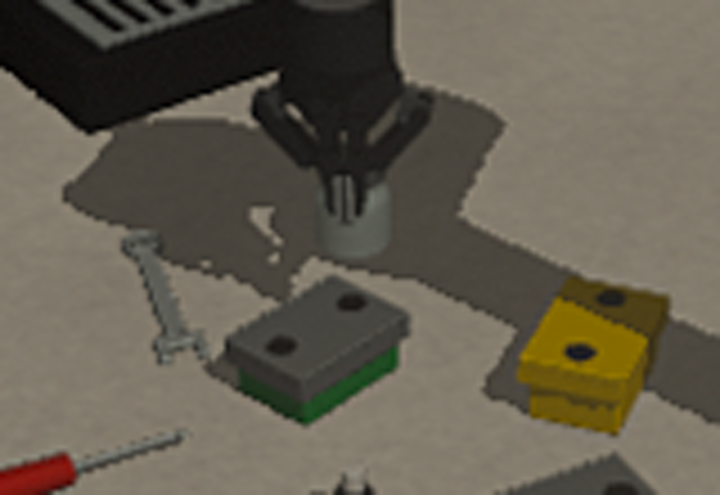

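View pics/t1c.png

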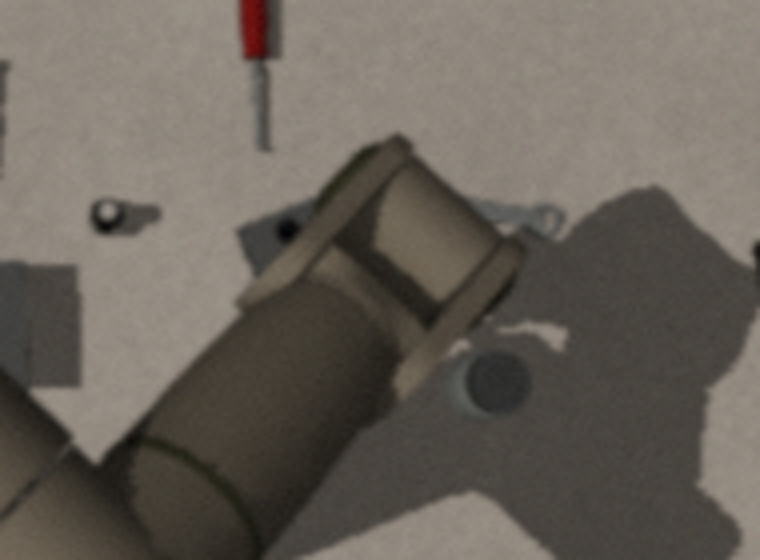

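The scene view shows the fingertips about 4 px above the projected TCP, so the tips may really end higher than reported. I'll take pictures at the lowest pose to check.

Run:
```python
from h import *
L=lids();N=L["4"][1]
r=env.movel([N[0],N[1],.036],velocity=.08,guard=6);print(r,st())
for n in ["scene","wrist"]:
    f=eyes.grab_frame(n); np.savez(f"pics/{n}2.npz",**f)
    cv2.imwrite(f"pics/{n}2.png",f["frame"][:,:,::-1])
a=dict(np.load("pics/scene2.npz"))["frame"][90:200,200:360,::-1];a=cv2.resize(a,None,fx=4.5,fy=4.5,interpolation=cv2.INTER_CUBIC);cv2.imwrite("pics/s2c.png",a)
print(st())
```

```text
False (6.2, array([ 0.46628439, -0.30685869,  0.03648722]), array([-0.22632382, -0.2071003 ,  0.20005686]))
(6.3, array([ 0.46628769, -0.30686821,  0.03658004]), array([ 0.58425948, -0.065916  ,  0.18224331]))
```

View pics/s2c.png

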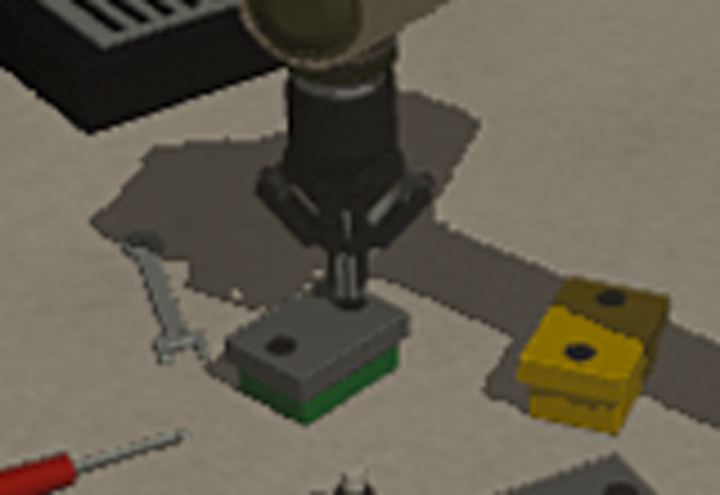

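View pics/wrist2.png

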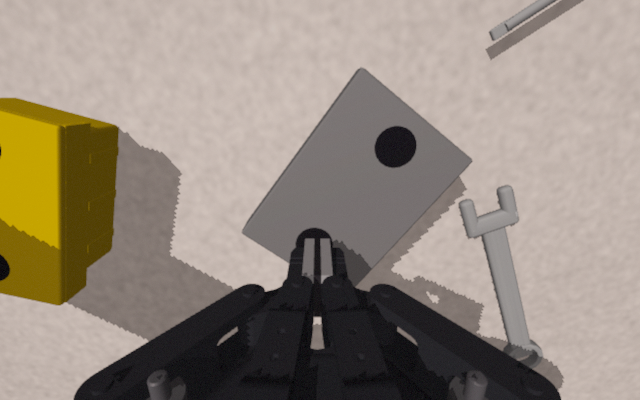

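At reported TCP z=0.036 the fingertips stand just above the mark and are not touching it. So the real tips sit about 15 mm behind the nominal TCP. I'll continue down under guard and measure that offset at first contact.

Run:
```python
from h import *
L=lids();N=L["4"][1]
r=env.movel([N[0],N[1],.022],velocity=.02,guard=1.7);c,x1,f1=st();print(r,x1,f1)
r=env.movel([N[0],N[1],x1[2]-.007],velocity=.015,guard=4.5);c,x2,f2=st();print(r,x2,f2,c)
```

```text
True [ 0.46608618 -0.30666393  0.02657608] [-1.72912493  1.2593422   6.55148345]
True [ 0.4660957  -0.30666681  0.02656511] [-1.02500327  1.46947166  5.90172065] 7.025
```

```bash
cat >> h.py <<'E'
OFF=.022   # tip sits this far above TCP (nominal)
def press2(p,name,g=6,z=.13):
    p=np.array(p);q=quat(p); b=p[2]-OFF
    env.reach([p[0],p[1],b+.03],q)
    if env.movel([p[0],p[1],b+.009],velocity=.08,guard=8): print("early contact")
    x1=None
    r1=env.movel([p[0],p[1],b-.010],velocity=.02,guard=2.0);c,x1,f1=st()
    env.hold(.1); _,x1b,f1b=st()
    r2=env.movel([p[0],p[1],x1[2]-.006],velocity=.015,guard=3.0);c,x2,f2=st()
    print(name,r1,"off mm",round(1000*(x1[2]-p[2]),2),np.round(f1,1),np.round(f1b,1),"->",r2,"off mm",round(1000*(x2[2]-p[2]),2),np.round(f2,1),"t",round(c,1))
    return x1,x2
E
python3 - <<'E'
from h import *
L=lids();F,N=L["4"][:2]
up(.06)
press2(F,"4far");up(.06)
f=eyes.grab_frame("wrist");cv2.imwrite("pics/w3.png",f["frame"][:,:,::-1])
print(st())
E
```

```text
4far True off mm -21.65 [-0.6  1.1  6.3] [-0.4  0.6  4.8] -> True off mm -21.68 [-0.9  0.6  5.6] t 9.1
(9.5, array([ 0.53356613, -0.28200827,  0.05915579]), array([ 0.11589549, -0.04434823, -0.70397824]))
```

View pics/w3.png

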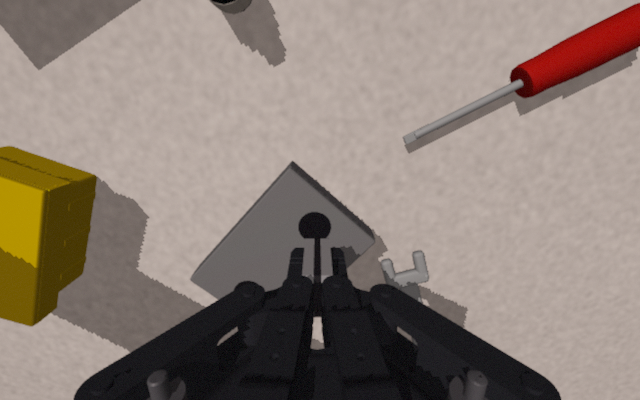

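Run:
```python
from h import *
L=lids();F,N=L["3"][:2]
print(monitor.sense()["finger_gap"])
up(.10)
env.close_gripper(120)
print(monitor.sense()["finger_gap"],st()[0])
env.reach([F[0],F[1],.10],quat(F))
f=eyes.grab_frame("scene");np.savez("pics/scene4.npz",**f)
a=cv2.resize(f["frame"][90:240,230:400,::-1],None,fx=4,fy=4,interpolation=cv2.INTER_CUBIC);cv2.imwrite("pics/s4c.png",a)
s=monitor.sense();print(s["finger_gap"],s["position"],s["clock"])
for hs in marks(f,[(270,166,22)]):
    for c,ar,wh in hs:
        if ar>4: print(np.round(c,1),round(ar,1),wh)
```

```text
-0.000362824400654504
0.0009974976654429488 10.1333
0.0016104441157021472 [ 0.49283296 -0.0118713   0.09999747] 11.25
[273.3 152.9] 4.5 [3.25  2.625]
[277.8 156.9] 33.7 [7.875 5.75 ]
[276.2 172.5] 183.9 [37.    27.375]
[262.1 166.5] 31.5 [8.    5.125]
[250.7 168. ] 5.2 [2.375 5.   ]
[272.5 172.1] 13.0 [8.25  5.625]
```

View pics/s4c.png

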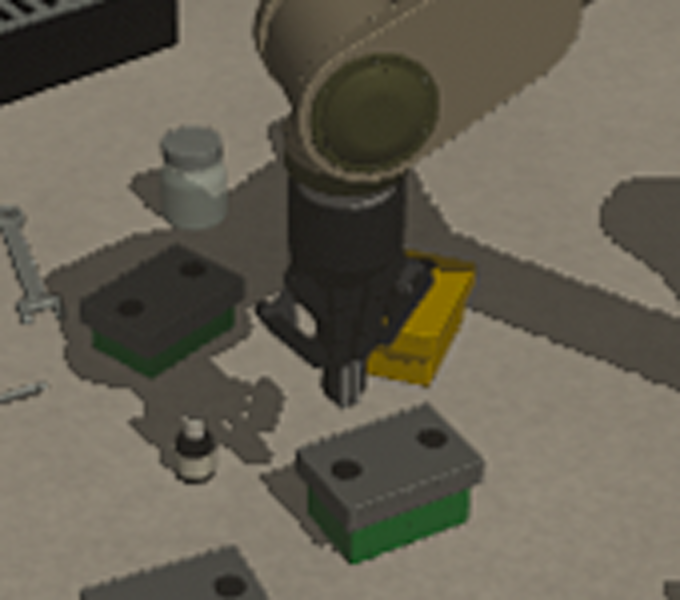

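Lid 4's marks are unchanged to within 0.1 px and both ends stopped at the same height, so it is sound. The tip offset measures about 22 mm. Lid 3 next.

Run:
```python
from h import *
L=lids();F,N=L["3"][:2]
press2(F,"3far");up(.10)
```

```text
3far True off mm -21.98 [0.1 0.2 5.1] [0.7 0.5 5.7] -> True off mm -21.98 [-1.9  0.3  5.7] t 12.8
```

Run:
```python
from h import *
L=lids()
for k in "2","1":
    F,N=L[k][:2]
    P=N if k=="2" else F
    env.reach([P[0],P[1],.09],quat(P))
    x1,x2=press2(P,k);up(.09)
    if x2[2]-P[2]<-.0245: print("LOOSE?",k);break
```

```text
2 True off mm -22.76 [-0.4  0.4  0.4] [-0.7  0.7  0.2] -> True off mm -23.89 [0.6 0.5 1.4] t 16.0
1 True off mm -21.8 [0.3 0.7 4.8] [ 0.2 -0.5  5.4] -> True off mm -21.81 [-1.3 -0.7  4.4] t 19.4
```

Lids 1, 3 and 4 stop hard at -22 mm. Lid 2 yielded with little force, so I'll press it again at the near end with more travel.

Run:
```python
from h import *
L=lids();F,N=L["2"][:2]
P=N; env.reach([P[0],P[1],.09],quat(P)); b=P[2]-OFF
env.movel([P[0],P[1],b+.006],velocity=.08,guard=8)
r=env.movel([P[0],P[1],b-.007],velocity=.02,guard=4.5);c,x,f=st();print(r,1000*(x[2]-P[2]),f,c)
up(.09)
C=(F+N)/2; env.reach([C[0],C[1],.10],quat(C)*1); env.movel([C[0],C[1],.2],velocity=.25)
f=eyes.grab_frame("scene");np.savez("pics/scene5.npz",**f);w=eyes.grab_frame("wrist");np.savez("pics/wrist5.npz",**w)
a=cv2.resize(f["frame"][190:320,320:440,::-1],None,fx=4,fy=4,interpolation=cv2.INTER_CUBIC)
cv2.imwrite("pics/s5c.png",a);cv2.imwrite("pics/w5.png",w["frame"][:,:,::-1])
for hs in marks(f,[(380,275,28)]):
    for c,ar,wh in hs:
        if 20<ar<60: print(np.round(c,1),round(ar,1),wh)
print(st()[0])
```

```text
True -24.568423510113643 [-0.34102066 -0.70765203  5.538353  ] 22.4583
[391.4 264.1] 32.7 [7.875 5.625]
[369.7 274.4] 37.4 [8.25 6.  ]
[367.  293.6] 36.6 [13.875 13.875]
23.925
```

View pics/s5c.png

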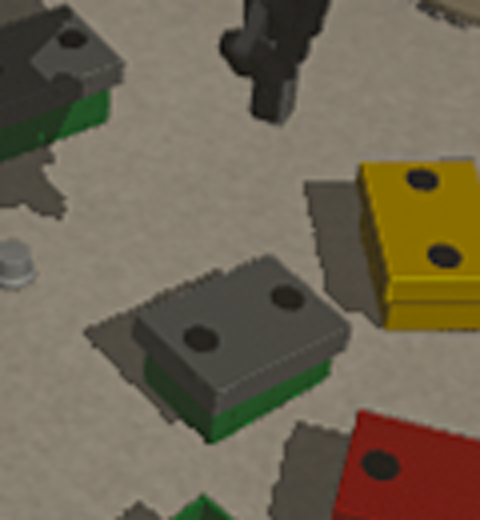

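View pics/w5.png

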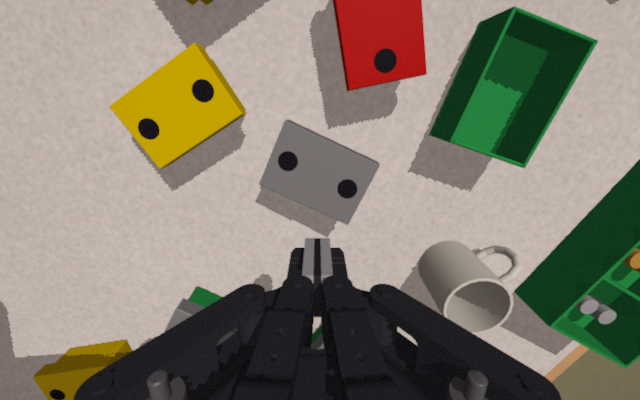

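Lid 2 is the loose one. Its near mark went 1.0 px down and its far mark 1.0 px up, about 0.08 rad. To be safe I'll give that end a firmer press, then push at the centre.

Run:
```python
from h import *
L=lids();F,N=L["2"][:2]
P=N; env.reach([P[0],P[1],.07],quat(P)); b=P[2]-OFF
env.movel([P[0],P[1],b+.004],velocity=.08,guard=8)
r=env.movel([P[0],P[1],b-.007],velocity=.02,guard=7);c,x,f=st();print("end",r,1000*(x[2]-P[2]),f,c)
env.hold(.1);up(.06)
C=(F+N)/2;b=C[2]-OFF
env.reach([C[0],C[1],b+.02],quat(C))
env.movel([C[0],C[1],b+.004],velocity=.08,guard=8)
for g in (13,):
    r=env.movel([C[0],C[1],b-.009],velocity=.02,guard=g);c,x,f=st();print("mid",r,1000*(x[2]-C[2]),f,c)
env.hold(.2);print(st())
```

```text
end True -24.900126039662165 [-0.66512389 -0.39553994  4.72588904] 25.5
mid True -26.371710091733057 [-1.66865695  0.10476265  5.63400008] 27.0667
(27.2667, array([0.47106254, 0.27133675, 0.02957647]), array([-1.19086126,  0.3124972 ,  5.94811578]))
```

Run:
```python
from h import *
L=lids();F,N=L["2"][:2];C=(F+N)/2;b=C[2]-OFF
r=env.movel([C[0],C[1],b-.011],velocity=.02,guard=15);c,x,f=st();print("mid",r,1000*(x[2]-C[2]),f,c)
env.hold(.2);print(st()[2],st()[1])
up(.10); env.movel([C[0],C[1],.2],velocity=.25)
env.reach([.30,-.10,.25],quat([.3,-.1]))
f=eyes.grab_frame("scene");np.savez("pics/scene6.npz",**f);t=eyes.grab_frame("top")
a=np.hstack([cv2.resize(f["frame"][120:320,230:430,::-1],None,fx=2,fy=2,interpolation=cv2.INTER_CUBIC),cv2.resize(t["frame"][100:300,200:400,::-1],None,fx=2,fy=2)])
cv2.imwrite("pics/s6c.png",a)
for n,q,R in (("s",f,[(380,275,28)]),("t",t,[(246,199,17)])):
  for hs in marks(q,R):
    for c,ar,wh in hs:
        if 20<ar<60: print(n,np.round(c,1),round(ar,1),wh)
s=monitor.sense();print(s["clock"],s["contact_force"])
```

```text
mid True -26.393047085604415 [-1.96330743 -0.35554825  7.07046901] 27.475
[-1.87702354 -0.42985231  6.31044972] [0.47113664 0.27135752 0.02956484]
s [391.2 264.6] 37.0 [8.25 6.  ]
s [369.2 276.7] 39.8 [8.625 6.125]
s [365.6 292.1] 46.6 [16.75 19.25]
t [243.4 189. ] 30.8 [6.625 6.25 ]
t [245.4 209.2] 31.7 [6.5   6.375]
30.475 [0.12169965 0.44515321 0.14714522]
```

View pics/s6c.png

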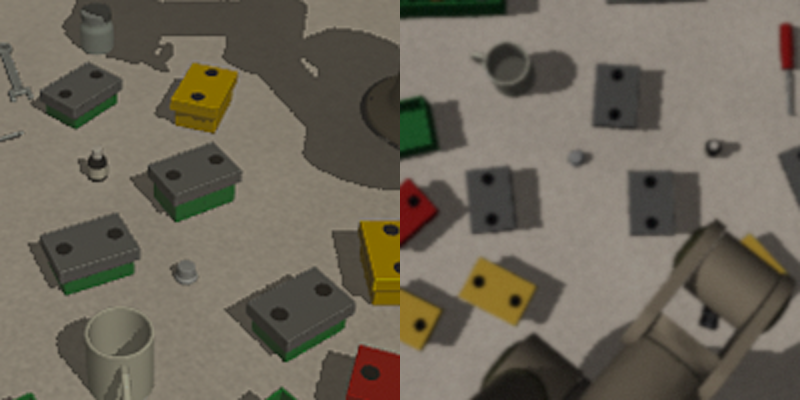

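Run:
```python
from h import *
L=lids();F,N=L["2"][:2];f=dict(np.load("pics/scene6.npz"))
def proj(p):
    c=f["view"]@np.r_[p,1]; return (f["mtx"]@(c[:3]/c[2]))[:2]
for p in (F,N): print(proj(p),proj(p-[0,0,.005])-proj(p))
T=dict(np.load("pics/top0.npz"))
print(tri(T,(243.4,189.),f,(369.2,276.7)),tri(T,(245.4,209.2),f,(391.2,264.6)))
```

```text
[369.24451284 275.37788476] [-0.16319191  1.40098772]
[391.29040862 263.07379943] [-0.21509713  1.3954552 ]
(array([0.50613976, 0.27454346, 0.05111449]), np.float64(0.0007810106849210226)) (array([0.43459911, 0.2676551 , 0.05089233]), np.float64(0.0008838616708809038))
```

Both marks are now at z = 0.051 m. That is 4.8 and 5.1 mm lower than before, so the lid is home and level, and the arm is clear. Handing in.

```bash
python3 -c "
from bench import job;job.hand_in()"
```

```text
the job is handed in; nothing more can be done
```

I found the loose lid, pushed it home, and handed the job in at about 30.5 s of the 45 s allowed. It was lid 2, the grey lid at about (0.47, 0.27) m, or top-view pixel (246,199).

- **Finding it:** The other three lids stopped hard when pressed at an end, at 5–6 N. I pressed lid 4 at both ends but lids 1 and 3 at one end only. Lid 2 gave way under about 1 N on the first press. A second press at its near end moved the marks 1.0 px down and 1.0 px up, about 0.08 rad, and a third, firmer press made sure of it.
- **Seating it:** I pushed at the middle twice, with the force guards set to 13 N and 15 N. The second push moved it no further. The two marks ended 4.8 and 5.1 mm lower, and level to about 0.003 rad.
- **Rest of the bench:** In the last pictures, cropped to the middle of the bench, the tubs and bystanders I could see looked to be where they started. I checked that by eye, without measuring, and the bin, screwdriver and wrench were only partly in frame. The arm was clear at hand-in.

**Checks that disagreed:**
- **Tip position:** The fingertips touched about 22 mm above the reported TCP, so my first press met nothing. I measured the offset on lid 4 and allowed for it afterwards.
- **Travel at the centre:** The contact reading gave only about 4.4 mm of travel at the centre, against about 5 mm from the cameras. I put the difference down to uncertainty in that offset.
- **Push force:** The force read back after the centre pushes was only 6–7 N, below the guard values. I rely on the camera measurement, and on the second push not moving the lid, to say it is home.

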